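Turn the reference stand to the orange panel and hold a clip open over its edge

ROBOT

A 6-joint arm with a two-finger parallel gripper is mounted at the origin on a cart in front of the work surface, level with it; the furniture and walls round the work are solid. World frame = base frame: x ahead of the robot, y to its left, z up, the work surface at z = 0. Lengths are in m, angles in rad, forces in N, time in s.
With the tool pointing down it reaches from about 0.35 to 0.725 m from the base axis. Payload 4.3 kg.
Tool frame: the origin (TCP) lies at the very end of the fingers, on their centre line; the grasp point (between the pads) lies bot.hold_point_z behind it (bot.hold_point_z is the distance from the TCP to the grasp point, in m); z points along the fingers, y is the line along which they close (so a half turn about z gives the same grasp; the last joint's range is limited). The gripper opens to 85 mm and grips with 20 to 120 N. Pads are 22 mm wide; open, the fingers measure 114 mm over their backs; the gripper's body (76 mm by 85 mm) begins 54 mm behind the grasp point. The pads swing forward as they close: fully open they stand 13 mm farther back than shut.
Start: joints at [1.238, 0.377, 0.081, 1.274, 0, 1.46], TCP at [0.127, 0.561, 0.231] pointing down, gripper open.
Joint ranges: [-2.72, 2.72], [-0.84, 1.66], [-1.02, 1.22], [-1.77, 2.12], [-1.37, 1.28], [-3.14, 3.14]. Speed limits (rad/s): [2.57, 2.57, 3.14, 3.14, 3.14, 3.14].

INTERFACE

Orientations are given as [roll, pitch, yaw] about the fixed x, y, z axes, in that order (R = Rz(yaw) Ry(pitch) Rx(roll)).
In Python, from station import bot, imaging gives the robot as it stands. The module is installed in compiled form; this text tells all that it offers.
- The arm moves only by the tool servo_tool, never from a script. Its argument "motion" is a list that holds one entry, the list of rows, each a list of 6 numbers: the shift along the tool's x, y, z scaled (see below), then the turn, a rotation vector about the tool's x, y, z scaled (see below). A call has exactly 8 rows; each row is the pose to reach, as a shift and turn from the pose commanded when the call began, along the tool's axes at that moment, turning the shorter way round; what a row does not reach only later rows make up. The controller multiplies each number of a shift by 1 m and each number of a turn by pi rad. A row lasts 1/8 s, in which the tool goes at most 62.5 mm and 10.7 degrees, less where a joint would pass 70% of its speed; a pose out of reach is approached as far as the arm can. A call with a number of a shift or a turn outside -1 to 1 is refused whole. A call with a gripper value outside its range is refused whole. "gripper" is the gripper's target within -1 to 1 (shut at 1, half-way at 0, fully open at -1), set as the call begins (left out, the last holds). The fingers move at their own pace and stop on an object; "grip_force" is the grip in N (left out, the last holds). Time passes only in rows, so rows that repeat a pose let the fingers close, or fill a call up. It gives the time, the measured TCP pose, the force, the opening and the grip force at its end, in the units of the state.
- bot.read_state(): the state, without advancing time (a new reading comes with each control period).
- imaging.grab_frame(name): name is "scene" or "side" or "wrist"; returns a dict with "image" (400x640x3 uint8, blue, green, red), "K" (3x3 intrinsics, pixels), "k1" (the pictures are not rectified: a ray, as slopes to the right and down, at radius r is drawn at 1 + k1 r^2 times it, then the intrinsics apply), "rvec" (rotation vector, rad) and "tvec" (3), from world to camera coordinates, as OpenCV has them. Camera axes: x right, y down, z forward; pixel columns grow to the right and rows downward; lengths in m; the calibration is good to about 2 mm. A picture is of the moment at which its call begins. There is no depth.
- bot.job_done(): hands the job in; it is judged then, once.
The state is a dict: "t": time; "joint_positions": joint angles; "qvel": joint speeds; "tau": joint torques, N m; "position": TCP position; "tcp_rot": TCP orientation; "wrist_force": force on the tool from outside, world axes, zero at the start; "torque": the same for the moment, N m; "width": finger opening in m; "finger_force": force on a finger pad.
Only numpy, scipy, OpenCV 4.12 (cv2) and the standard library are available. Lean on these libraries where they do the work, as an engineer would, in place of code of your own. Each camera call takes 0.05 s, during which the arm holds its last target. There are 200 camera calls.

TASK

First turn the revolving reference stand on the desk until its orange-framed panel points along the white arrow on the foot and has clicked into place. Then take the black memo clip by its two handles, squeeze it open against its spring and bring it over the top edge of the orange panel so that its open jaws reach down on both sides of the edge without touching it, ready for me to slip a new card under it. Finish while holding it there, wide open: do not let go and do not let it close. Leave the other things on the desk alone.

Things in the scene. Friction and masses are not known exactly. Their poses are not given: they have to be found in the camera images.
- stand: fixed grey round foot of the revolving reference stand, 160 mm across, 14 mm high, with a 34 mm wide, 20 mm high nose bearing a white arrow. Origin: on the desk, under the turning axis. Its own -x axis runs through the nose, as the arrow points; z up. What turns (white disc, four upright panels at 90 degrees, black bar grip on top) reaches 88 mm from the axis and 163 mm high
- stand_front (a point): outer end of the nose with the white arrow, 117 mm from the turning axis, 20 mm above the desk
- carousel (a joint): angle of the turning part about the vertical axis, rad, counterclockwise from above positive. At 0 the orange panel points along the arrow and a sprung ball sits in its notch. Each notch (every 90 degrees) pulls the table in from about 5 degrees to either side; entering or leaving takes about 0.12 N m. Elsewhere slight friction holds it. Starts at 0.6 to 1.35; stops at 2.6 either way
- carousel_grip (a point): point on the turning axis, 148 mm above the desk, in the black bar grip on top of the stand: an upright bar 42 mm long, 16 mm wide, from 129 to 163 mm above the desk (panel tops at 120 mm). It turns with the panels; its length lies along the orange panel. Axes: -x along the orange panel outward, y across the bar's 16 mm width, z up
- panel_edge (a point): middle of the top edge of the orange-framed panel, 60 mm from the turning axis, 120 mm above the desk. The panel is 5 mm thick and its edge runs level and radially from 14 to 88 mm from the axis. Axes as for the bar grip: -x outward along the edge, y across the thickness, z up
- clip: black memo clip, two plastic halves on a steel pin, standing on its closed jaws, 63 mm high, 44 mm wide along its own x (the pin), about 60 g. Origin: middle of the jaws' lower edges; z up to the handles; lips 9 mm thick each, parting along y. Pin 30 mm above the origin: an edge can enter at most 26 mm. Handles: see clip_grip
- clip_mouth (a point): the clip's origin: midway between the two jaw lips, level with their lower edges when closed (they rise about 1 mm as the clip opens); axes as the clip's
- clip_grip (a point): point midway between the two handles, 52 mm above the clip's origin; axes as the clip's. The handles are paddles 34 mm wide along x, 36 to 63 mm above the origin, spread like a V, 41 mm over their tips in y. Squeezed together along y they stop parallel, 22 mm over the outsides; this takes about 9 N at their upper ends; more grip does no harm
- clip_left (a joint): how far each jaw has swung out, rad: 0 closed (the spring holds it there), 0.28 fully open, when the lips are 17 mm apart; both halves move alike
- cards: small stack of blank white cards lying flat on the desk, 105 x 148 x 8 mm, fixed; origin on the desk under its middle
- eraser: loose green and white eraser, 19 x 38 x 12 mm, to be left alone; origin at its underside
- tape: loose roll of tape in a blue case, 62 x 75 x 24 mm, to be left alone; origin at its underside
- usb_stick: loose black USB stick with a bare metal plug, 52 x 18 x 9 mm, to be left alone; origin at its underside
Mind the look-alikes: they are no part of the job. Several things look just like the clip: the one meant starts nearest to the robot's base.

How it is judged:
By the outcome, as a careful person would: the job done as asked, in the order asked, and still so for the second after the job is handed in, while the arm keeps its last pose, push and grip.
It also fails if it takes over 58 s, if anything falls off the work surface, if the arm or the gripper's body presses on something with over 40 N, if the wrist force passes 120 N, or if a joint passes its speed limit or range.

## Working session

There is one attempt and no reset: what is moved stays moved. The work goes in short steps, Python scripts to look and compute and a tool call to move; the robot and the scene stay as the last step left them, time stands still between calls to the robot, and variables do not carry over. Pictures are saved under pics/ and viewed, at most 14 in all, crops included, and the job is handed in when it is done.

Besides the shell and the picture viewer there is one more tool, called by a JSON object that holds its "fn" and its "kwargs", one argument or row to a line. servo_tool: Moves the arm, as the interface text tells. Shifts and turns lie within -1 to 1; 1 stands for 1 m of shift or pi rad of turn. Its arguments: {"type":"object","properties":{"motion":{"type":"array","items":{"type":"array","items":{"type":"array","items":{"type":"number"}}}},"gripper":{"type":"number"},"grip_force":{"type":"number"}},"required":["motion"]}

```bash
mkdir -p pics; cat > h.py <<'E'
import numpy as np, cv2
from scipy.spatial.transform import Rotation as R
from station import bot, imaging
def grab(n,save=None):
    f=imaging.grab_frame(n)
    if save: cv2.imwrite('pics/'+save,f['image'])
    return f
def ray(f,uv):
    K=np.array(f['K']);k=f['k1']
    d=np.array([(uv[0]-K[0,2])/K[0,0],(uv[1]-K[1,2])/K[1,1]]);s=d.copy()
    for _ in range(30): s=d/(1+k*(s@s))
    M=cv2.Rodrigues(np.array(f['rvec'],float))[0];t=np.array(f['tvec'],float).ravel()
    return -M.T@t, M.T@np.array([s[0],s[1],1])
def onz(f,uv,z):
    o,d=ray(f,uv);return o+d*(z-o[2])/d[2]
def proj(f,p):
    M=cv2.Rodrigues(np.array(f['rvec'],float))[0];c=M@np.array(p)+np.array(f['tvec'],float).ravel()
    s=c[:2]/c[2];s=s*(1+f['k1']*(s@s));K=np.array(f['K']);return np.array([K[0,0]*s[0]+K[0,2],K[1,1]*s[1]+K[1,2]])
def two(f,a,g,b):
    o1,d1=ray(f,a);o2,d2=ray(g,b)
    A=np.stack([d1,-d2],1);x=np.linalg.lstsq(A,o2-o1,rcond=None)[0]
    p,q=o1+d1*x[0],o2+d2*x[1];return (p+q)/2,np.linalg.norm(p-q)
E
python3 - <<'E'
from h import *
s=bot.read_state();print(s, bot.hold_point_z)
a=grab('scene','s0.png');b=grab('side','d0.png')
for f in(a,b): print(ray(f,(320,200)))
E
```

```text
{'t': 0.0, 'joint_positions': array([ 1.23768931e+00,  3.78025190e-01,  7.95839853e-02,  1.27442297e+00,
       -2.43359845e-05,  1.46053331e+00]), 'qvel': array([ 0.00113749,  0.00013806,  0.00037245, -0.00120921, -0.00022752,
       -0.00049132]), 'tau': array([ 4.48607670e-04, -4.63602734e+01,  2.69876933e+01,  2.07752053e-02,
        3.12170368e-04, -2.49103538e-08]), 'position': array([0.12683213, 0.56013295, 0.23036629]), 'tcp_rot': array([-3.13953469e+00, -2.03356827e-04,  2.91874847e+00]), 'wrist_force': array([-0.67059644, -1.5963927 , -0.17043052]), 'torque': array([-0.01391639,  0.03241505,  0.02490432]), 'finger_force': 0.0, 'width': 0.0855121867269345} 0.0187
(array([ 0.22977386, -0.58982945,  0.93460192]), array([ 0.28400048,  0.56113178, -0.77750915]))
(array([-0.30274689, -0.14648706,  1.00439055]), array([ 0.67946558,  0.13482399, -0.72134743]))
```

View pics/s0.png

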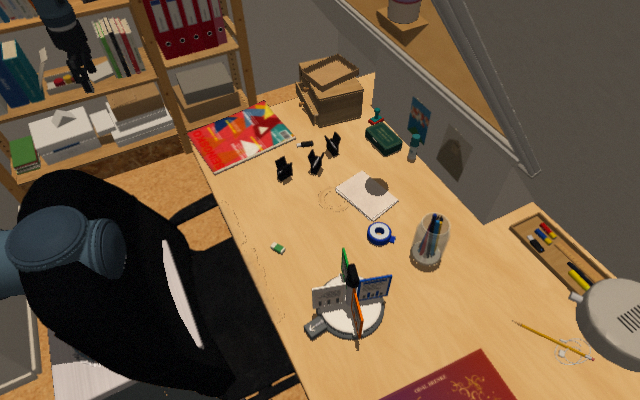

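View pics/d0.png

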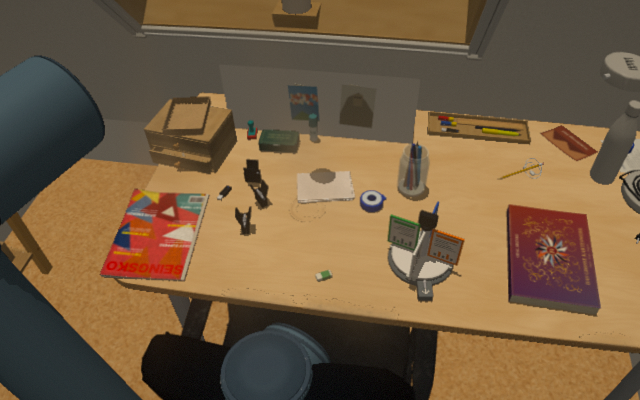

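The scene view shows three black clips at about (284,170), (316,160) and (332,144), with the stand at (350,308) and its nose at (315,327). The side view has the clips at (244,220), (262,193) and (252,172), the stand at (420,258) and its nose at (425,290). The black USB stick is at (306,144) in the scene view.

```bash
python3 - <<'E'
from h import *
a=grab('scene');b=grab('side')
for n,f,c in(('scene',a,[(284,178),(316,170),(332,153)]),('side',b,[(245,231),(263,205),(252,182)])):
    for u in c: 
        p=onz(f,u,0.0);print(n,u,p.round(3),np.hypot(*p[:2]).round(3))
for n,f,nose,orr in(('scene',a,(307,328),None),('side',b,(425,299),None)):
    print('nose',n,onz(f,nose,.02).round(4))
# foot/disc top white ellipse & orange
for n,f in(('scene',a),('side',b)):
    hsv=cv2.cvtColor(f['image'],cv2.COLOR_BGR2HSV)
    m=cv2.inRange(hsv,(5,150,120),(16,255,255)); 
    N,l,st,ce=cv2.connectedComponentsWithStats(m)
    print(n,[(st[i].tolist()) for i in range(1,N) if st[i][4]>25])
C=lambda f,x,y,w,h:cv2.resize(f['image'][y:y+h,x:x+w],(400,300),interpolation=cv2.INTER_CUBIC)
cv2.imwrite('pics/crop1.png',np.vstack([np.hstack([C(a,260,125,100,75),C(a,290,240,120,90)]),np.hstack([C(b,210,150,120,90),C(b,370,210,120,90)])]))
E
```

```text
scene (284, 178) [ 0.516  0.209 -0.   ] 0.556
scene (316, 170) [0.614 0.193 0.   ] 0.644
scene (332, 153) [0.691 0.234 0.   ] 0.729
side (245, 231) [0.507 0.213 0.   ] 0.55
side (263, 205) [0.603 0.189 0.   ] 0.632
side (252, 182) [0.685 0.241 0.   ] 0.726
nose scene [ 0.3696 -0.2406  0.02  ]
nose side [ 0.3566 -0.2459  0.02  ]
scene [[68, 0, 61, 14, 446], [346, 0, 42, 23, 336], [403, 0, 98, 131, 1690], [0, 17, 42, 13, 221], [374, 21, 40, 33, 118], [89, 48, 68, 47, 668], [92, 57, 15, 8, 50], [44, 66, 25, 10, 86], [0, 80, 88, 41, 638], [254, 83, 44, 26, 474], [178, 89, 71, 42, 495], [228, 117, 18, 22, 217], [203, 127, 23, 23, 179], [11, 128, 166, 57, 1126], [201, 145, 8, 12, 46], [216, 149, 29, 15, 229], [104, 152, 108, 68, 3481], [177, 206, 55, 45, 1273], [532, 221, 12, 9, 35], [543, 239, 61, 41, 419], [354, 293, 10, 28, 67], [0, 318, 54, 82, 1060], [463, 348, 54, 52, 214], [272, 374, 21, 12, 53], [450, 375, 35, 25, 365], [269, 382, 39, 18, 295]]
side [[541, 129, 47, 32, 349], [22, 160, 158, 240, 8702], [63, 170, 22, 11, 95], [50, 177, 11, 11, 35], [143, 192, 36, 30, 422], [41, 204, 9, 8, 30], [509, 204, 79, 36, 631], [542, 217, 12, 9, 51], [558, 218, 15, 7, 59], [167, 223, 20, 5, 43], [578, 228, 6, 19, 75], [437, 230, 28, 11, 71], [158, 239, 27, 41, 503], [113, 246, 38, 32, 535], [536, 247, 32, 13, 111], [24, 262, 17, 21, 121], [212, 301, 17, 20, 135], [100, 315, 10, 16, 53], [207, 316, 20, 19, 123], [203, 330, 14, 13, 75], [437, 332, 11, 16, 68], [446, 332, 13, 17, 69], [434, 334, 52, 66, 1131], [85, 336, 30, 26, 173], [484, 336, 6, 9, 27], [472, 337, 73, 63, 1634], [536, 344, 96, 56, 1822], [468, 357, 6, 7, 26], [113, 366, 12, 12, 48], [483, 379, 11, 12, 46], [429, 384, 7, 16, 39], [553, 385, 24, 15, 116], [0, 388, 15, 12, 69]]
```

View pics/crop1.png

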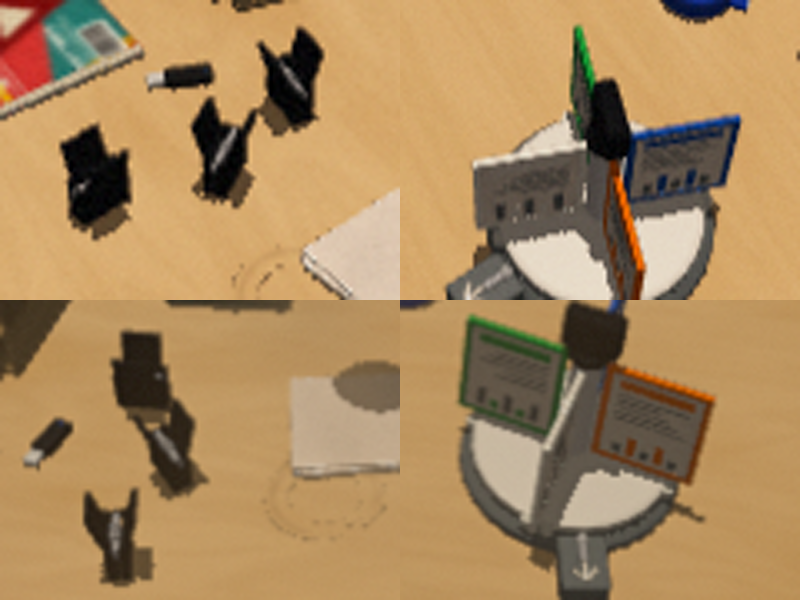

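Candidate clips are A (284,170), B (316,160) and C (332,144), at 0.55, 0.64 and 0.73 m from the base, so A is the one meant. The crop confirms it stands as a V of two handles. The orange panel is at scene (352,290) to (363,321). Next I cast rays for the stand and clip geometry.

```bash
python3 - <<'E'
from h import *
a=grab('scene');b=grab('side')
S={'or':(363,321),'gr':(343.4,248.4),'bl':(392,275.4),'wh':(312.2,288.6)}
P={k:onz(a,v,.12) for k,v in S.items()}
P['or_side']=onz(b,(463.9,239.4),.12);P['gr_side']=onz(b,(400.5,215.4),.12)
P['nose_side']=onz(b,(424.7,291.5),.02)
for k,v in P.items(): print(k,v.round(4))
print('axis',(P['or']+P['gr'])/2,(P['bl']+P['wh'])/2,(P['or_side']+P['gr_side'])/2)
# bar: black mask
for n,f,(x,y,w,h) in(('s',a,(335,255,30,40)),('d',b,(410,205,35,35)),('cs',a,(270,150,27,36)),('cd',b,(230,203,25,36))):
    g=f['image'][y:y+h,x:x+w].max(2); m=(g<60).astype(np.uint8)
    N,l,st,ce=cv2.connectedComponentsWithStats(m);i=1+st[1:,4].argmax();print(n,(st[i][:2]+[x,y]),st[i][2:],(ce[i]+[x,y]).round(1))
for u in((275.5,161.3),(284.3,156.3),(292.5,163)): print('cs',onz(a,u,.062).round(4))
for u in((236.4,207.9),(250.5,207)): print('cd',onz(b,u,.062).round(4))
E
```

```text
or [ 0.4598 -0.3176  0.12  ]
gr [ 0.5092 -0.1512  0.12  ]
bl [ 0.5679 -0.259   0.12  ]
wh [ 0.4019 -0.2073  0.12  ]
or_side [ 0.4574 -0.3158  0.12  ]
gr_side [ 0.5087 -0.1724  0.12  ]
nose_side [ 0.3765 -0.2445  0.02  ]
axis [ 0.48450558 -0.23439381  0.12      ] [ 0.48490123 -0.23313979  0.12      ] [ 0.48301187 -0.24411718  0.12      ]
s [344 260] [ 17  35 305] [351.5 276.9]
d [419 211] [ 19  20 283] [427.5 220.7]
cs [275 157] [ 17  24 269] [283.2 168.9]
cd [236 209] [ 14  25 155] [243.2 221.2]
cs [0.5017 0.2257 0.062 ]
cs [0.5323 0.2321 0.062 ]
cs [0.5418 0.1968 0.062 ]
cd [0.5278 0.2321 0.062 ]
cd [0.536  0.1977 0.062 ]
```

```bash
cat >> h.py <<'E'
def to(pos,yaw,tilt=None):
    s=bot.read_state();A=R.from_euler('xyz',s['tcp_rot'])
    B=R.from_euler('xyz',[np.pi,0,yaw])
    sh=A.inv().apply(np.array(pos)-s['position']);tu=(A.inv()*B).as_rotvec()/np.pi
    print('t',s['t'].__round__(2),'move',sh.round(4).tolist(),tu.round(4).tolist(),'turn deg',np.linalg.norm(tu)*180)
E
python3 -c "
from h import *
to((.47,.2,.25),3.35)"
```

```text
t 0.3 move [-0.4142, -0.2759, -0.0189] [-0.0002, -0.0001, -0.1372] turn deg 24.70491343905489
```

{"fn": "servo_tool", "kwargs": {
  "motion": [
    [[-0.05,-0.034,-0.019,0,0,-0.03],[-0.11,-0.073,-0.019,0,0,-0.06],[-0.165,-0.11,-0.019,0,0,-0.09],[-0.22,-0.147,-0.019,0,0,-0.12],[-0.275,-0.183,-0.019,0,0,-0.137],[-0.33,-0.22,-0.019,0,0,-0.137],[-0.385,-0.256,-0.019,0,0,-0.137],[-0.414,-0.276,-0.019,0,0,-0.137]]
  ],
  "gripper": -1
}}

```text
t: 1.3
position: [0.4708, 0.1989, 0.2505]
tcp_rot: [3.141, 0.001, -2.934]
wrist_force: [0.6, -0.2, 0.3]
width: 0.0853
finger_force: 0.0
```

```bash
python3 - <<'E'
from h import *
f=grab('wrist','w1.png');s=bot.read_state();print(s['position'],s['tcp_rot'],s['joint_positions'],s['t'])
print(ray(f,(320,200)),proj(f,(.515,.211,0)))
E
```

```text
[0.47608393 0.19316217 0.25014172] [-3.13591594  0.00379413 -2.94134276] [ 0.26552041  0.24470868 -0.05514543  1.26752642 -0.00591209  0.06527118] 1.35
(array([0.39565235, 0.1829507 , 0.39286662]), array([ 0.29745407,  0.07164072, -0.95209817])) [319.39039874 197.27182696]
```

View pics/w1.png

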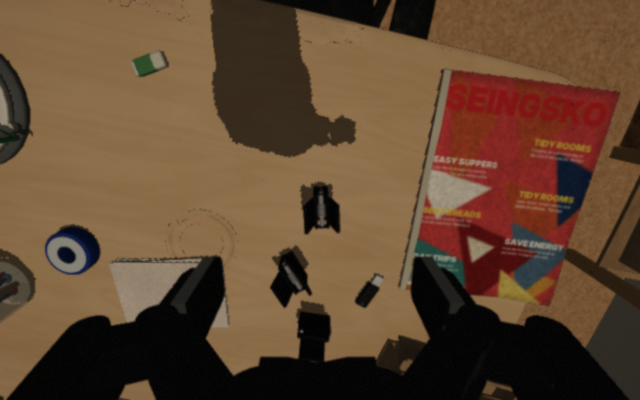

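The wrist view shows clip A at (321,208) with its handle tips at about (304,232) and (340,232), and clip B at (290,275). I measure A here by mask, then go to the stand.

```bash
python3 - <<'E'
from h import *
f=grab('wrist');im=f['image'][170:250,285:360]
m=(im.max(2)<50).astype(np.uint8)
for r in range(80):
    x=np.flatnonzero(m[r]); 
    if len(x) and r%3==0: print(r+170,''.join('#' if v else '.' for v in m[r]))
p=[onz(f,u,.062) for u in((303,233),(341,234))];print(p,(p[0]+p[1])/2)
print('pin',onz(f,(321,192),.03),onz(f,(321,217),.03))
to((.485,-.234,.24),np.radians(73))
E
```

```text
182 ...................................##############..........................
185 ..................................#################........................
188 ..................................########..#######........................
191 ..................................########..########.......................
194 ...............................##########.....#######......................
197 .............................############.....###########..................
200 ..........................###############.....###############..............
203 .........................###############.......###############.............
206 ..........................##############.......###############.............
209 ...........................##############......###############.............
212 ...........................##############......###############.............
215 ...........................###############....################.............
218 ...........................############..........#############.............
221 ...........................##############......###############.............
224 ...........................#######....##...............#######.............
227 ............................####..........................####.............
248 .........#######...........................................................
[array([0.54640052, 0.19019796, 0.062     ]), array([0.53913211, 0.23160194, 0.062     ])] [0.54276632 0.21089995 0.062     ]
pin [0.50540164 0.20222689 0.03      ] [0.53585468 0.20851243 0.03      ]
t 1.4 move [0.074, -0.4239, 0.0107] [0.0002, 0.0009, 0.658] turn deg 118.44485132719623
```

{"fn": "servo_tool", "kwargs": {
  "motion": [
    [[0.01,-0.05,0,0,0,0.055],[0.02,-0.11,0,0,0,0.11],[0.03,-0.17,0,0,0,0.165],[0.04,-0.23,0,0,0,0.22],[0.05,-0.29,0,0,0,0.275],[0.06,-0.35,0,0,0,0.33],[0.07,-0.4,0,0,0,0.385],[0.074,-0.424,0,0,0,0.44]]
  ]
}}

```text
t: 2.4
position: [0.4843, -0.2317, 0.2501]
tcp_rot: [3.142, 0.0, 1.959]
wrist_force: [-0.1, 0.5, -0.3]
width: 0.0855
finger_force: 0.0
```

```bash
python3 - <<'E'
from h import *
to((.485,-.234,.245),np.radians(73))
E
```

```text
t 2.4 move [-0.0024, -0.0002, 0.0051] [0.0, 0.0, 0.2179] turn deg 39.22742978791585
```

{"fn": "servo_tool", "kwargs": {
  "motion": [
    [[-0.002,0,0.005,0,0,0.055],[-0.002,0,0.005,0,0,0.11],[-0.002,0,0.005,0,0,0.165],[-0.002,0,0.005,0,0,0.218],[-0.002,0,0.005,0,0,0.218],[-0.002,0,0.005,0,0,0.218],[-0.002,0,0.005,0,0,0.218],[-0.002,0,0.005,0,0,0.218]]
  ]
}}

```text
t: 3.4
position: [0.4853, -0.2314, 0.2453]
tcp_rot: [3.142, -0.0, 1.283]
wrist_force: [-0.2, 0.7, 0.2]
width: 0.0852
finger_force: 0.0
```

```bash
python3 - <<'E'
from h import *
f=grab('wrist','w2.png');s=bot.read_state();print(s['position'],s['tcp_rot'],s['joint_positions'])
print(proj(f,(.485,-.234,.163)))
E
```

```text
[ 0.48528938 -0.23147589  0.24529322] [ 3.14155553e+00 -5.22685173e-05  1.28258815e+00] [-5.63106367e-01  2.97103833e-01  2.76033646e-03  1.27643128e+00
  6.03841864e-05  1.29589814e+00]
[317.85704726 209.34084609]
```

View pics/w2.png

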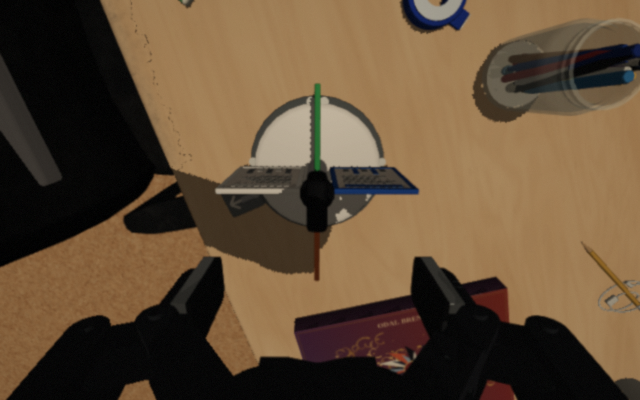

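Looking down at the stand: green panel end (318,84), orange end (317,280), white (217,191), blue (417,191), and the bar at (317,205).

```bash
python3 - <<'E'
from h import *
f=grab('wrist')
P=[onz(f,u,.12) for u in((318,84),(317,280),(217,191),(417.5,191))]
for p in P: print(p.round(4))
for a,b in((0,1),(2,3)):
    d=P[b]-P[a];print('axis',((P[a]+P[b])/2).round(4),np.linalg.norm(d).round(4),np.degrees(np.arctan2(d[1],d[0])).round(1))
g=f['image'][165:240,295:340].max(2)
for r in range(0,75,5): print(r+165,''.join('#' if v<45 else '.' for v in g[r]))
E
```

```text
[ 0.5103 -0.1492  0.12  ]
[ 0.46   -0.3159  0.12  ]
[ 0.4023 -0.2079  0.12  ]
[ 0.5678 -0.257   0.12  ]
axis [ 0.4852 -0.2325  0.12  ] 0.1741 -106.8
axis [ 0.485  -0.2324  0.12  ] 0.1726 -16.5
165 .............................................
170 ................#####...##.........####......
175 ............####################....#####....
180 ..........########################...#####...
185 ......#####################################..
190 .....##################################......
195 .....###################################.....
200 ......################################.......
205 ..........#########################..........
210 ...........######################............
215 ...........######################............
220 ...........######################............
225 ..........#########################..........
230 .............##################..............
235 .............................................
```

{"fn": "servo_tool", "kwargs": {
  "motion": [
    [[0,0,0.03,0,0,0],[-0.001,0,0.06,0,0,0],[-0.001,0,0.085,0,0,0],[-0.001,0,0.105,0,0,0],[-0.001,0,0.115,0,0,0],[-0.001,0,0.115,0,0,0],[-0.001,0,0.115,0,0,0],[-0.001,0,0.115,0,0,0]]
  ]
}}

```text
t: 4.5
position: [0.4857, -0.2329, 0.1312]
tcp_rot: [3.14, 0.0, 1.282]
wrist_force: [-0.3, 0.2, 1.2]
width: 0.0853
finger_force: 0.0
```

{"fn": "servo_tool", "kwargs": {
  "motion": [
    [[0,0,0,0,0,0],[0,0,0,0,0,0],[0,0,0,0,0,0],[0,0,0,0,0,0],[0,0,0,0,0,0],[0,0,0,0,0,0],[0,0,0,0,0,0],[0,0,0,0,0,0]]
  ],
  "gripper": 1,
  "grip_force": 50
}}

```text
t: 5.5
position: [0.4846, -0.2324, 0.1306]
tcp_rot: [-3.141, 0.0, 1.282]
wrist_force: [-3.3, 1.1, 5.1]
width: 0.0155
finger_force: 71.8
```

{"fn": "servo_tool", "kwargs": {
  "motion": [
    [[0,0,0,0,0,0.03],[0,0,0,0,0,0.08],[0,0,0,0,0,0.13],[0,0,0,0,0,0.18],[0,0,0,0,0,0.23],[0,0,0,0,0,0.28],[0,0,0,0,0,0.32],[0,0,0,0,0,0.345]]
  ]
}}

```text
t: 6.5
position: [0.4847, -0.2324, 0.1306]
tcp_rot: [3.141, 0.0, 0.196]
wrist_force: [-3.4, 0.3, 5.3]
width: 0.0154
finger_force: 71.7
```

```bash
python3 - <<'E'
from h import *
s=bot.read_state();print(s['tcp_rot'],s['torque'],s['wrist_force'])
b=grab('side');a=grab('scene')
C=lambda f,x,y,w,h:cv2.resize(f['image'][y:y+h,x:x+w],(400,400),interpolation=cv2.INTER_CUBIC)
cv2.imwrite('pics/crop2.png',np.hstack([C(b,380,220,80,80),C(a,290,270,80,80)]))
E
```

```text
[3.14148214e+00 4.75867933e-04 1.95529098e-01] [0.08703156 0.54149543 0.02954902] [-3.4129889   0.27705721  5.28870248]
```

View pics/crop2.png

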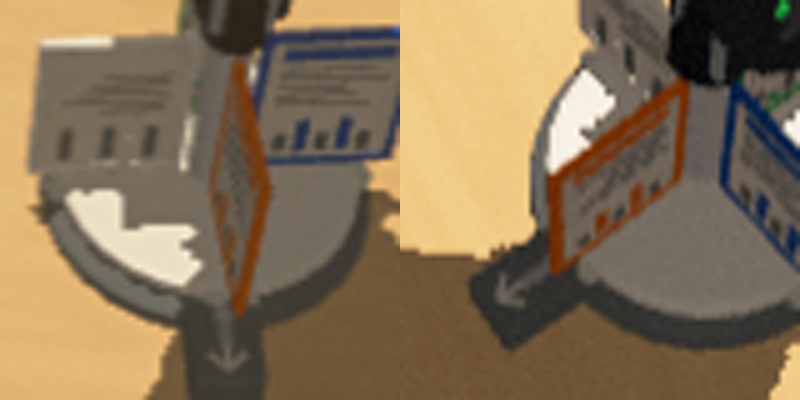

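The orange panel is now nearly over the arrow. The nose end corners are at scene (304,327) and (312,340), and the side-view nose centre is (425.3,298).

```bash
python3 - <<'E'
from h import *
a=grab('scene');b=grab('side');ax=np.array([.485,-.2325])
for n,f,u in(('s',a,(308,333.5)),('sL',a,(304,327)),('sB',a,(312,340)),('d',b,(425.3,298)),('d_arrow',b,(425.6,294))):
    p=onz(f,u,.02)[:2];d=p-ax;print(n,p.round(4),np.linalg.norm(d).round(4),np.degrees(np.arctan2(d[1],d[0])).round(1))
s=bot.read_state();print('orange',np.degrees(s['tcp_rot'][2])-180)
E
```

```text
s [ 0.366  -0.2528] 0.1207 -170.3
sL [ 0.3647 -0.2355] 0.1204 -178.6
sB [ 0.3673 -0.2697] 0.1234 -162.4
d [ 0.3593 -0.2464] 0.1264 -173.7
d_arrow [ 0.3701 -0.2467] 0.1158 -172.9
orange -168.66678881507593
```

{"fn": "servo_tool", "kwargs": {
  "motion": [
    [[0,0,0,0,0,0.005],[0,0,0,0,0,0.01],[0,0,0,0,0,0.015],[0,0,0,0,0,0.02],[0,0,0,0,0,0.02],[0,0,0,0,0,0.02],[0,0,0,0,0,0.02],[0,0,0,0,0,0.02]]
  ]
}}

```text
t: 7.7
position: [0.4847, -0.2324, 0.1306]
tcp_rot: [3.142, 0.0, 0.135]
wrist_force: [-4.0, 1.3, 5.2]
width: 0.0154
finger_force: 71.8
```

```bash
python3 - <<'E'
from h import *
s=bot.read_state();print(s['tcp_rot'],s['torque'],s['tau'][5],s['wrist_force'])
E
```

```text
[3.14155437e+00 3.99698419e-04 1.34866839e-01] [ 0.11367852  0.50786036 -0.0970112 ] -0.14054493047297 [-3.96609295  1.27679849  5.24821127]
```

Torque has flipped sign: the notch now pulls clockwise. I continue in small steps.

{"fn": "servo_tool", "kwargs": {
  "motion": [
    [[0,0,0,0,0,0.004],[0,0,0,0,0,0.008],[0,0,0,0,0,0.012],[0,0,0,0,0,0.014],[0,0,0,0,0,0.014],[0,0,0,0,0,0.014],[0,0,0,0,0,0.014],[0,0,0,0,0,0.014]]
  ]
}}

```text
t: 8.7
position: [0.4847, -0.2325, 0.1306]
tcp_rot: [3.141, 0.0, 0.092]
wrist_force: [-2.5, 1.1, 6.2]
width: 0.0151
finger_force: 71.7
```

```bash
python3 - <<'E'
from h import *
s=bot.read_state();print(s['tcp_rot'],s['torque'],s['tau'][5],s['wrist_force'])
E
```

```text
[3.14137251e+00 4.42326680e-04 9.17885874e-02] [0.04183481 0.58477554 0.16672554] 0.1611735625192523 [-2.54272097  1.0623248   6.23593334]
```

{"fn": "servo_tool", "kwargs": {
  "motion": [
    [[0,0,0,0,0,-0.003],[0,0,0,0,0,-0.007],[0,0,0,0,0,-0.007],[0,0,0,0,0,-0.007],[0,0,0,0,0,-0.007],[0,0,0,0,0,-0.007],[0,0,0,0,0,-0.007],[0,0,0,0,0,-0.007]]
  ]
}}

```text
t: 9.7
position: [0.4847, -0.2325, 0.1306]
tcp_rot: [3.141, 0.0, 0.114]
wrist_force: [-2.9, 0.9, 5.2]
width: 0.0154
finger_force: 71.7
```

```bash
python3 - <<'E'
from h import *
s=bot.read_state();print(s['tcp_rot'],s['torque'],s['tau'][5],s['wrist_force'])
E
```

```text
[3.14137749e+00 4.39088727e-04 1.13660940e-01] [0.13906691 0.51958494 0.15095636] 0.1319784438237548 [-2.92752308  0.94737998  5.24004665]
```

{"fn": "servo_tool", "kwargs": {
  "motion": [
    [[0,0,0,0,0,0],[0,0,0,0,0,0],[0,0,0,0,0,0],[0,0,0,0,0,0],[0,0,-0.01,0,0,0],[0,0,-0.04,0,0,0],[0,0,-0.08,0,0,0],[0,0,-0.12,0,0,0]]
  ],
  "gripper": -1
}}

```text
t: 10.7
position: [0.4849, -0.2324, 0.2522]
tcp_rot: [3.141, -0.0, 0.113]
wrist_force: [0.6, -0.6, -0.1]
width: 0.0853
finger_force: 0.0
```

```bash
python3 - <<'E'
from h import *
f=grab('wrist','w3.png');s=bot.read_state();print(s['position'],s['tcp_rot'])
E
```

```text
[ 0.48702747 -0.23370656  0.25796235] [ 3.13592482 -0.00724863  0.11339957]
```

View pics/w3.png

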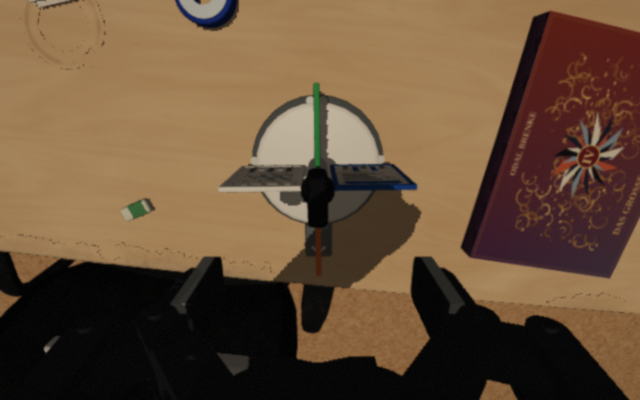

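The panels have settled: green end (317,84), orange (319,276), white (219,190), blue (416,188), with the nose under the orange panel at about (319,240). I measure the panel and nose angles by colour.

```bash
python3 - <<'E'
from h import *
f=grab('wrist','w4.png');im=f['image'];hsv=cv2.cvtColor(im,cv2.COLOR_BGR2HSV)
def mask(lo,hi,y0,y1,x0,x1):
    m=cv2.inRange(hsv,lo,hi);z=np.zeros_like(m);z[y0:y1,x0:x1]=m[y0:y1,x0:x1];return z
for n,m in(('green',mask((45,100,60),(80,255,255),75,175,300,335)),('orange',mask((3,140,60),(16,255,255),228,285,305,335))):
    ys,xs=np.nonzero(m);ok=abs(xs-np.median(xs))<6;ys,xs=ys[ok],xs[ok]
    c=np.polyfit(ys,xs,1);e=[(np.polyval(c,y),y) for y in(ys.min(),ys.max())];P=[onz(f,u,.12) for u in e]
    d=P[1]-P[0];print(n,np.round(e,1).tolist(),[p.round(4) for p in P],np.degrees(np.arctan2(d[1],d[0])).round(2))
P=[onz(f,u,.12) for u in((219,190),(416,188))];d=P[1]-P[0];print('wb',(P[0]+P[1])/2,np.degrees(np.arctan2(d[1],d[0]))-90)
for r in range(222,262,4): print(r,im[r,296:345].max(1).tolist())
s=bot.read_state();print(s['position'],s['tcp_rot'])
E
```

```text
green [[313.4, 87.0], [314.5, 168.0]] [array([ 0.5714, -0.2218,  0.12  ]), array([ 0.5041, -0.2302,  0.12  ])] -172.87
orange [[315.3, 229.0], [316.0, 276.0]] [array([ 0.4468, -0.2373,  0.12  ]), array([ 0.3976, -0.2435,  0.12  ])] -172.79
wb [ 0.48541275 -0.23503207  0.12      ] -173.00151029183473
222 [111, 103, 98, 103, 116, 132, 140, 140, 122, 73, 24, 6, 5, 5, 4, 2, 4, 6, 5, 6, 4, 3, 5, 7, 2, 5, 8, 5, 18, 39, 55, 57, 58, 54, 49, 43, 41, 43, 46, 50, 55, 60, 62, 64, 66, 65, 66, 65, 65]
226 [165, 165, 164, 165, 164, 161, 136, 80, 48, 43, 38, 30, 29, 22, 11, 12, 10, 7, 7, 7, 6, 5, 6, 6, 10, 13, 17, 32, 47, 45, 32, 28, 34, 49, 63, 65, 67, 67, 67, 66, 66, 66, 67, 66, 66, 65, 67, 66, 65]
230 [166, 165, 164, 166, 165, 161, 136, 89, 68, 74, 73, 74, 76, 81, 82, 72, 69, 67, 68, 67, 65, 64, 55, 43, 34, 30, 31, 28, 28, 28, 28, 29, 33, 47, 63, 65, 65, 66, 67, 66, 66, 66, 66, 65, 65, 66, 65, 66, 66]
234 [165, 164, 165, 164, 166, 161, 139, 91, 69, 72, 74, 72, 66, 55, 37, 31, 35, 52, 62, 67, 66, 63, 51, 35, 26, 28, 29, 29, 28, 28, 29, 28, 32, 47, 61, 65, 65, 65, 66, 66, 66, 66, 66, 64, 65, 66, 66
[... 618 characters left out ...]
3, 65, 66, 65]
250 [163, 164, 162, 154, 137, 99, 76, 51, 31, 30, 27, 28, 29, 32, 37, 46, 56, 61, 65, 67, 68, 66, 63, 62, 59, 49, 38, 29, 29, 27, 28, 27, 32, 48, 60, 64, 65, 66, 66, 65, 66, 65, 66, 64, 65, 65, 66, 65, 66]
254 [116, 106, 81, 66, 66, 65, 61, 51, 35, 28, 28, 27, 27, 28, 29, 29, 32, 47, 62, 66, 66, 64, 55, 37, 27, 27, 27, 28, 28, 28, 26, 26, 33, 48, 63, 64, 66, 65, 66, 66, 66, 66, 64, 65, 67, 66, 68, 67, 66]
258 [66, 65, 64, 66, 66, 65, 65, 66, 64, 63, 62, 61, 62, 61, 61, 61, 62, 63, 66, 66, 68, 67, 65, 63, 64, 63, 62, 63, 62, 64, 63, 64, 64, 64, 66, 65, 65, 64, 65, 66, 64, 65, 65, 65, 64, 65, 66, 64, 65]
[ 0.48744182 -0.23394953  0.25593369] [ 3.13569834 -0.00751365  0.11344215]
```

```bash
python3 - <<'E'
from h import *
f=grab('wrist');ax=np.array([.4845,-.2327])
p=onz(f,(316,255.5),.02)[:2];d=p-ax;print('nose',p,np.linalg.norm(d),np.degrees(np.arctan2(d[1],d[0])))
to((.475,.195,.25),np.pi)
E
```

```text
nose [ 0.37046092 -0.24706124] 0.11493979907046976 -172.82237669878498
t 10.85 move [0.0369, -0.427, 0.002] [0.0025, 0.0017, -0.9639] turn deg 173.50230895097795
```

Nose at -172.8° and panel at -172.85°: it is seated in the notch. Now to the clip.

{"fn": "servo_tool", "kwargs": {
  "motion": [
    [[0.004,-0.05,0,0,0,-0.055],[0.01,-0.11,0,0,0,-0.11],[0.015,-0.17,0,0,0,-0.165],[0.02,-0.23,0,0,0,-0.22],[0.025,-0.29,0,0,0,-0.275],[0.03,-0.35,0,0,0,-0.33],[0.034,-0.4,0,0,0,-0.385],[0.037,-0.427,0,0,0,-0.44]]
  ]
}}

```text
t: 11.85
position: [0.4722, 0.1983, 0.2492]
tcp_rot: [-3.14, 0.0, 1.504]
wrist_force: [0.4, -0.1, -0.4]
width: 0.0856
finger_force: 0.0
```

```bash
python3 - <<'E'
from h import *
to((.475,.2,.22),3.35)
E
```

```text
t 11.85 move [0.0019, 0.0027, 0.0292] [-0.0005, -0.0005, -0.5875] turn deg 105.75855147766762
```

{"fn": "servo_tool", "kwargs": {
  "motion": [
    [[0.002,0.003,0.01,0,0,-0.058],[0.002,0.003,0.02,0,0,-0.116],[0.002,0.003,0.03,0,0,-0.174],[0.002,0.003,0.03,0,0,-0.232],[0.002,0.003,0.03,0,0,-0.29],[0.002,0.003,0.03,0,0,-0.348],[0.002,0.003,0.03,0,0,-0.406],[0.002,0.003,0.03,0,0,-0.464]]
  ]
}}

```text
t: 12.85
position: [0.4758, 0.1975, 0.2191]
tcp_rot: [-3.141, -0.002, 2.959]
wrist_force: [0.2, 0.4, 0.9]
width: 0.0856
finger_force: 0.0
```

{"fn": "servo_tool", "kwargs": {
  "motion": [
    [[0,0,0,0,0,-0.058],[0,0,0,0,0,-0.116],[0,0,0,0,0,-0.124],[0,0,0,0,0,-0.124],[0,0,0,0,0,-0.124],[0,0,0,0,0,-0.124],[0,0,0,0,0,-0.124],[0,0,0,0,0,-0.124]]
  ]
}}

```text
t: 13.85
position: [0.4766, 0.1978, 0.2203]
tcp_rot: [3.141, 0.0, -2.94]
wrist_force: [-0.3, 0.2, -0.3]
width: 0.0855
finger_force: 0.0
```

```bash
python3 - <<'E'
from h import *
f=grab('wrist');s=bot.read_state();print(s['position'],s['tcp_rot'])
im=f['image'];c=proj(f,(.52,.211,.04)).astype(int);x,y=c-[50,40];print(x,y)
cv2.imwrite('pics/crop3.png',cv2.resize(im[y:y+80,x:x+100],(800,640),interpolation=cv2.INTER_CUBIC)[:600])
E
```

```text
[0.47661754 0.19777767 0.22033192] [ 3.14148974e+00  1.00796019e-04 -2.94042076e+00]
271 176
```

View pics/crop3.png

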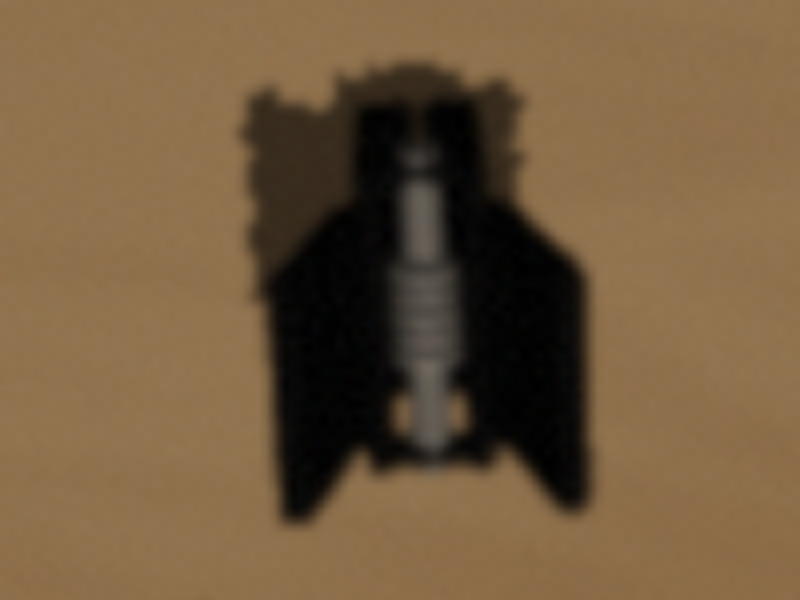

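The close crop shows the V of handles with near corners at (304.8,212.3) and (344.5,210.4), far corners at (307.3,241) and (344.1,239.5), and the steel pin from (323.5,195) to (324.8,233).

```bash
python3 - <<'E'
from h import *
f=grab('wrist')
P=np.array([onz(f,u,.0625) for u in((304.75,212.25),(344.5,210.4),(307.25,241),(344.1,239.5))]);print(P.round(4))
Q=np.array([onz(f,u,.03) for u in((323.5,195.4),(324.75,232.9))]);print(Q.round(4))
n=(P[0]+P[1])/2;fa=(P[2]+P[3])/2
for d in(fa-n,Q[1]-Q[0]): print('x dir',np.degrees(np.arctan2(d[1],d[0])),np.linalg.norm(d))
print(np.linalg.norm(P[0]-P[1]),np.linalg.norm(P[2]-P[3]),'c',P.mean(0),Q.mean(0))
d=P[1]-P[0];e=P[3]-P[2];print(np.degrees(np.arctan2(d[1],d[0]))-90,np.degrees(np.arctan2(e[1],e[0]))-90)
E
```

```text
[[0.5106 0.1921 0.0625]
 [0.5009 0.23   0.0625]
 [0.5405 0.2004 0.0625]
 [0.5314 0.2366 0.0625]]
[[0.4996 0.2093 0.03  ]
 [0.542  0.2196 0.03  ]]
x dir 13.876724006387308 0.031078691088912817
x dir 13.675997364834997 0.04361009270548544
0.03905460876864015 0.0372747817962528 c [0.52087015 0.21478408 0.0625    ] [0.52077586 0.21441327 0.03      ]
14.339068541205577 14.047854281865753
```

```bash
python3 -c "
from h import *
to((.5208,.2146,.035),np.radians(193.9))"
```

```text
t 13.95 move [-0.0467, 0.0076, 0.1853] [0.0, 0.0, -0.0132] turn deg 2.3718562169723665
```

{"fn": "servo_tool", "kwargs": {
  "motion": [
    [[-0.02,0.004,0.02,0,0,-0.006],[-0.04,0.0076,0.05,0,0,-0.013],[-0.0467,0.0076,0.08,0,0,-0.013],[-0.0467,0.0076,0.11,0,0,-0.013],[-0.0467,0.0076,0.14,0,0,-0.013],[-0.0467,0.0076,0.165,0,0,-0.013],[-0.0467,0.0076,0.18,0,0,-0.013],[-0.0467,0.0076,0.185,0,0,-0.013]]
  ]
}}

```text
t: 14.95
position: [0.5204, 0.2144, 0.0346]
tcp_rot: [3.142, -0.001, -2.899]
wrist_force: [-0.6, 0.6, 0.4]
width: 0.0853
finger_force: 0.0
```

{"fn": "servo_tool", "kwargs": {
  "motion": [
    [[0,0,0,0,0,0],[0,0,0,0,0,0],[0,0,0,0,0,0],[0,0,0,0,0,0],[0,0,0,0,0,0],[0,0,0,0,0,0],[0,0,0,0,0,0],[0,0,0,0,0,0]]
  ],
  "gripper": 1,
  "grip_force": 50
}}

```text
t: 15.95
position: [0.5245, 0.2133, 0.0388]
tcp_rot: [-3.137, 0.007, -2.901]
wrist_force: [0.4, -4.9, 12.7]
width: 0.0201
finger_force: 57.3
```

{"fn": "servo_tool", "kwargs": {
  "motion": [
    [[0,0,-0.01,0,0,0],[0,0,-0.03,0,0,0],[0,0,-0.06,0,0,0],[0,0,-0.09,0,0,0],[0,0,-0.12,0,0,0],[0,0,-0.16,0,0,0],[0,0,-0.19,0,0,0],[0,0,-0.2,0,0,0]]
  ]
}}

```text
t: 16.95
position: [0.5217, 0.2151, 0.2376]
tcp_rot: [3.141, 0.004, -2.899]
wrist_force: [0.5, 0.2, -0.8]
width: 0.0201
finger_force: 55.9
```

```bash
python3 - <<'E'
from h import *
bot.read_state()
f=grab('wrist');a=grab('scene');b=grab('side');s=bot.read_state();print(s['position'],s['tcp_rot'],s['width'],s['finger_force'],s['wrist_force'])
T=s['position']
def crop(f,w=60,h=60,S=400):
    c=proj(f,T+[0,0,0.0]).astype(int);x=max(0,min(640-w,c[0]-w//2));y=max(0,min(400-h,c[1]-h//2));print(c,x,y)
    return cv2.resize(f['image'][y:y+h,x:x+w],(S,S),interpolation=cv2.INTER_CUBIC)
v=np.hstack([crop(a),crop(b)]);w=cv2.resize(f['image'][200:400,180:460],(280,200))
out=np.zeros((600,800,3),np.uint8);out[:400]=v;out[400:,:280]=w
cv2.imwrite('pics/c4.png',out)
E
```

```text
[0.52067063 0.21460328 0.23481559] [ 3.14137775e+00 -3.39891605e-04 -2.89935850e+00] 0.020166214631060185 55.87810277938843 [-0.12602936 -0.58675249 -0.95305489]
[277 113] 247 83
[232 158] 202 128
```

View pics/c4.png

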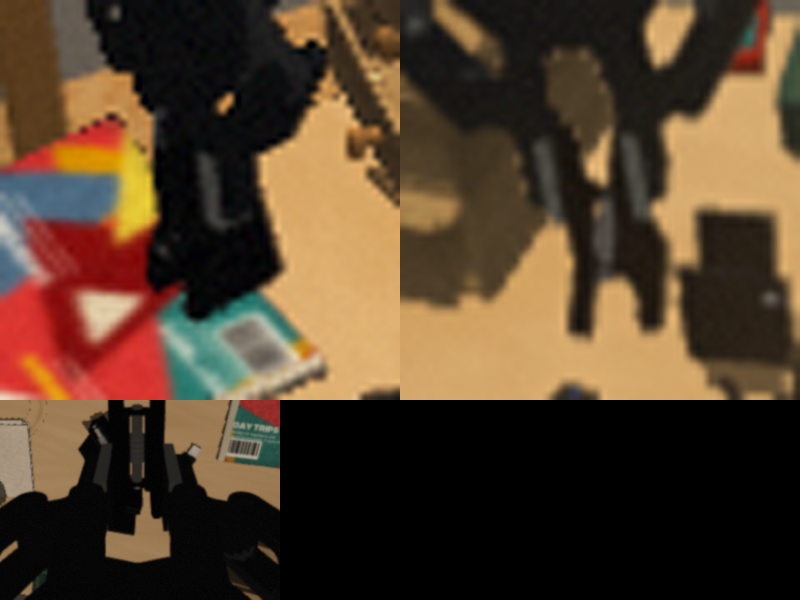

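The clip is held with its jaws parted; lip tips in the side view are at about (229,178) and (239.8,177.2). I check where the lips sit relative to the TCP.

```bash
python3 - <<'E'
from h import *
b=grab('side');s=bot.read_state();T=s['position'];A=R.from_euler('xyz',s['tcp_rot'])
print(T)
def inx(f,u,xt):  # tool-frame point on plane tool x = xt
    o,d=ray(f,u);o=A.inv().apply(o-T);d=A.inv().apply(d);return o+d*(xt-o[0])/d[0]
for u in((229,178),(239.8,177.2),(227.5,177.5),(231,178.3),(238,177),(241.5,177.5)): print(u,inx(b,u,.022).round(4),inx(b,u,.018).round(4))
f=grab('wrist','w5.png');im=f['image']
for p in((.022,0,.038),(-.022,0,.038),(.022,.0085,.038),(.022,-.0085,.038),(.022,0,.008),(-.022,0,.008)): print(p,proj(f,T+A.apply(p)).round(1), proj(b,T+A.apply(p)).round(1))
cv2.imwrite('pics/c5.png',cv2.resize(im[120:360,240:400],(400,600),interpolation=cv2.INTER_CUBIC))
E
```

```text
[0.52016571 0.21443999 0.23403205]
(229, 178) [0.022  0.0116 0.0368] [0.018  0.0123 0.0405]
(239.8, 177.2) [ 0.022  -0.013   0.0367] [ 0.018  -0.0123  0.0404]
(227.5, 177.5) [0.022  0.0147 0.035 ] [0.018  0.0155 0.0387]
(231, 178.3) [0.022  0.0072 0.0382] [0.018  0.008  0.0419]
(238, 177) [ 0.022  -0.009   0.0357] [ 0.018  -0.0084  0.0394]
(241.5, 177.5) [ 0.022  -0.0167  0.038 ] [ 0.018  -0.016   0.0417]
(0.022, 0, 0.038) [317.3 194.8] [234.2 178. ]
(-0.022, 0, 0.038) [317.3 262.6] [235. 165.]
(0.022, 0.0085, 0.038) [332.  194.8] [230.4 178.3]
(0.022, -0.0085, 0.038) [302.7 194.8] [237.9 177.8]
(0.022, 0, 0.008) [317.3 212.5] [232.2 168.3]
(-0.022, 0, 0.008) [317.3 289.9] [233.1 155.3]
```

View pics/c5.png

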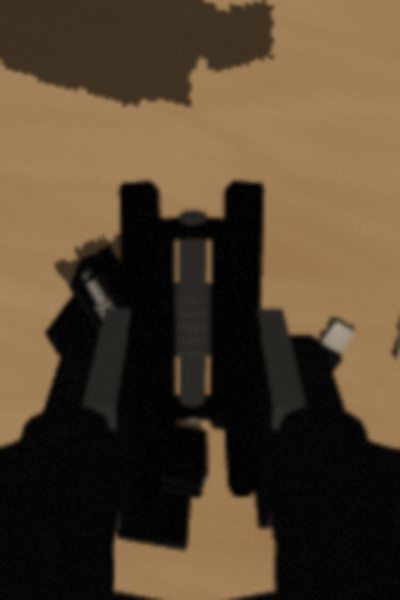

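The clip is centred between the pads, lips about 16–17 mm apart and about 37.5 mm below the TCP. I carry it over the panel.

```bash
python3 -c "
from h import *
to((.425,-.2402,.225),np.radians(187.15))"
```

```text
t 17.2 move [0.2011, -0.4185, 0.0092] [-0.0, -0.0009, 0.0374] turn deg 6.72625881350016
```

{"fn": "servo_tool", "kwargs": {
  "motion": [
    [[0.01,-0.02,0.0,0,0,0.003],[0.03,-0.062,0.0,0,0,0.008],[0.052,-0.108,0.0,0,0,0.014],[0.075,-0.156,0.0,0,0,0.02],[0.098,-0.204,0.0,0,0,0.026],[0.121,-0.252,0.0,0,0,0.032],[0.144,-0.3,0.0,0,0,0.037],[0.16,-0.333,0.0,0,0,0.037]]
  ],
  "gripper": 1,
  "grip_force": 80
}}

```text
t: 18.2
position: [0.4432, -0.1495, 0.2345]
tcp_rot: [3.141, -0.002, -3.019]
wrist_force: [-0.3, -0.4, -0.8]
width: 0.0191
finger_force: 84.9
```

```bash
python3 -c "
from h import *
to((.425,-.2402,.225),np.radians(187.15))"
```

```text
t 18.2 move [0.0292, -0.0877, 0.0095] [0.0001, -0.0005, -0.0006] turn deg 0.14016511166897436
```

{"fn": "servo_tool", "kwargs": {
  "motion": [
    [[0.009,-0.026,0.0,0,0,0],[0.018,-0.055,0.0,0,0,0],[0.025,-0.075,0.0,0,0,0],[0.029,-0.086,0.003,0,0,0],[0.029,-0.088,0.006,0,0,0],[0.029,-0.088,0.0095,0,0,0],[0.029,-0.088,0.0095,0,0,0],[0.029,-0.088,0.0095,0,0,0]]
  ]
}}

```text
t: 19.2
position: [0.4278, -0.2375, 0.2258]
tcp_rot: [3.141, 0.0, -3.015]
wrist_force: [0.0, -0.1, -0.8]
width: 0.019
finger_force: 84.9
```

```bash
python3 - <<'E'
from h import *
f=grab('wrist','w6.png');s=bot.read_state();T=s['position'];print(T,s['tcp_rot'],s['width'])
im=f['image']
hsv=cv2.cvtColor(im,cv2.COLOR_BGR2HSV);m=cv2.inRange(hsv,(3,140,60),(16,255,255))
for n,p in(('end',(.3972,-.2436,.12)),('in',(.4706,-.2345,.12))): print(n,proj(f,p))
y0,x0=120,240
cv2.imwrite('pics/c6.png',cv2.resize(im[y0:y0+240,x0:x0+160],(400,600),interpolation=cv2.INTER_CUBIC))
E
```

```text
[ 0.42785972 -0.23767168  0.22591   ] [-3.14152580e+00  2.56434372e-04 -3.01483463e+00] 0.019102233356057784
end [314.44706653 158.05926461]
in [314.37805937 245.33139286]
```

View pics/c6.png

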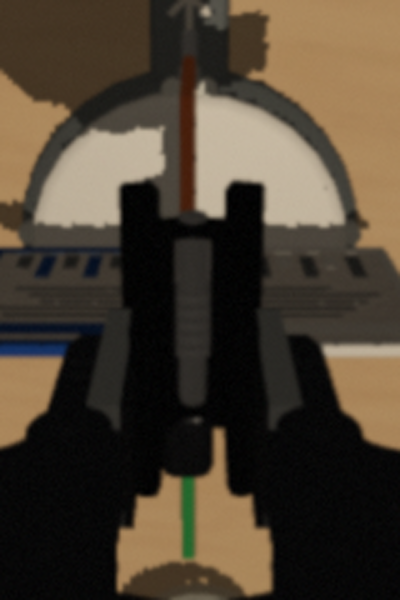

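The panel's orange edge appears between the open lips at column ~315 (lips centred at ~317), and the bar sits behind it. I work out the last offset.

```bash
python3 - <<'E'
from h import *
f=grab('wrist');s=bot.read_state();T=s['position'];A=R.from_euler('xyz',s['tcp_rot']);im=f['image']
m=cv2.inRange(cv2.cvtColor(im,cv2.COLOR_BGR2HSV),(3,120,40),(18,255,255))
for r in(160,170,180,190,200):
    x=np.flatnonzero(m[r,305:326])+305;c=(x.min()+x.max())/2
    p=onz(f,(c,r),.12);print(r,x.min(),x.max(),p.round(4),A.inv().apply(p-T).round(4))
g=im[196:204:4].max(2)
for r in(195,200,204): print(r,im[r,284:350].max(1).tolist())
print(proj(f,T+A.apply([.022,0,.0375])))
to((.425,-.2402,.1455),np.radians(187.15))
E
```

```text
160 312 317 [ 0.3988 -0.2435  0.12  ] [ 0.0296 -0.002   0.1059]
170 312 317 [ 0.4066 -0.2425  0.12  ] [ 0.0217 -0.0021  0.1059]
180 312 317 [ 0.4146 -0.2415  0.12  ] [ 0.0137 -0.0021  0.1059]
190 312 317 [ 0.4227 -0.2405  0.12  ] [ 0.0055 -0.0021  0.1059]
200 312 317 [ 0.431  -0.2395  0.12  ] [-0.0029 -0.0021  0.1059]
195 [191, 188, 174, 130, 57, 10, 4, 2, 3, 6, 4, 5, 3, 4, 5, 3, 6, 13, 26, 50, 68, 75, 76, 75, 75, 76, 75, 73, 70, 70, 71, 71, 72, 85, 132, 182, 194, 195, 195, 195, 195, 196, 194, 194, 192, 172, 119, 53, 12, 3, 4, 3, 7, 4, 6, 6, 5, 5, 5, 4, 28, 85, 151, 187, 195, 195]
200 [190, 188, 173, 124, 52, 8, 4, 4, 5, 4, 6, 4, 5, 4, 2, 5, 4, 8, 10, 30, 58, 73, 75, 74, 75, 74, 75, 70, 70, 70, 71, 72, 72, 90, 138, 182, 193, 193, 195, 194, 194, 195, 194, 194, 190, 156, 73, 13, 2, 6, 4, 4, 4, 6, 4, 7, 4, 4, 4, 6, 29, 90, 155, 188, 195, 194]
204 [191, 190, 184, 149, 69, 13, 2, 3, 6, 4, 3, 5, 5, 4, 8, 6, 4, 4, 12, 33, 58, 73, 74, 75, 74, 75, 73, 70, 62, 58, 54, 53, 51, 54, 74, 108, 132, 149, 172, 188, 193, 192, 194, 193, 186, 153, 70, 12, 3, 3, 6, 4, 4, 5, 3, 4, 4, 5, 3, 5, 34, 100, 162, 189, 194, 193]
[317.11798356 195.14826803]
t 19.3 move [0.0032, -0.0021, 0.0804] [-0.0, 0.0001, 0.0006] turn deg 0.11034907260937939
```

{"fn": "servo_tool", "kwargs": {
  "motion": [
    [[0.003,-0.0017,0.0,0,0,0],[0.003,-0.0017,0.01,0,0,0],[0.003,-0.0017,0.025,0,0,0],[0.003,-0.0017,0.04,0,0,0],[0.003,-0.0017,0.05,0,0,0],[0.003,-0.0017,0.055,0,0,0],[0.003,-0.0017,0.055,0,0,0],[0.003,-0.0017,0.055,0,0,0]]
  ]
}}

```text
t: 20.3
position: [0.4252, -0.2404, 0.1712]
tcp_rot: [-3.141, 0.001, -3.016]
wrist_force: [-0.6, 0.9, -0.6]
width: 0.0192
finger_force: 84.9
```

{"fn": "servo_tool", "kwargs": {
  "motion": [
    [[0,0,0.005,0,0,0],[0,0,0.01,0,0,0],[0,0,0.015,0,0,0],[0,0,0.02,0,0,0],[0,0,0.025,0,0,0],[0,0,0.025,0,0,0],[0,0,0.025,0,0,0],[0,0,0.025,0,0,0]]
  ]
}}

```text
t: 21.3
position: [0.425, -0.2402, 0.146]
tcp_rot: [-3.141, 0.0, -3.016]
wrist_force: [-1.2, -1.0, 0.8]
width: 0.0187
finger_force: 84.9
```

```bash
python3 - <<'E'
from h import *
f=grab('wrist');s=bot.read_state();T=s['position'];A=R.from_euler('xyz',s['tcp_rot']);im=f['image'];print(T,s['tcp_rot'],s['wrist_force'],s['width'],s['finger_force'])
b=grab('side');a=grab('scene')
m=cv2.inRange(cv2.cvtColor(im,cv2.COLOR_BGR2HSV),(3,120,40),(18,255,255))
for r in range(130,215,10):
    x=np.flatnonzero(m[r,300:332])+300
    if len(x): p=onz(f,((x.min()+x.max())/2,r),.12);print(r,x.min(),x.max(),A.inv().apply(p-T).round(4))
C=lambda f,x,y,w,h:cv2.resize(f['image'][y:y+h,x:x+w],(400,400),interpolation=cv2.INTER_CUBIC)
o=np.hstack([C(f,260,130,120,120),C(b,400,200,60,60)]);print(proj(b,T),proj(a,T))
cv2.imwrite('pics/c7.png',o)
E
```

```text
[ 0.42503921 -0.24020481  0.14599153] [-3.14134739e+00  3.73508338e-04 -3.01564759e+00] [-0.07664425  0.57396414  0.33158882] 0.019089059542452432 84.92565393447876
160 315 320 [0.0447 0.0001 0.026 ]
170 314 321 [0.0394 0.0001 0.026 ]
180 314 321 [0.0339 0.0001 0.026 ]
190 314 322 [0.0284 0.0003 0.026 ]
200 314 322 [0.0227 0.0003 0.026 ]
[430.73887606 239.33609662] [329.34667287 290.86266618]
```

View pics/c7.png

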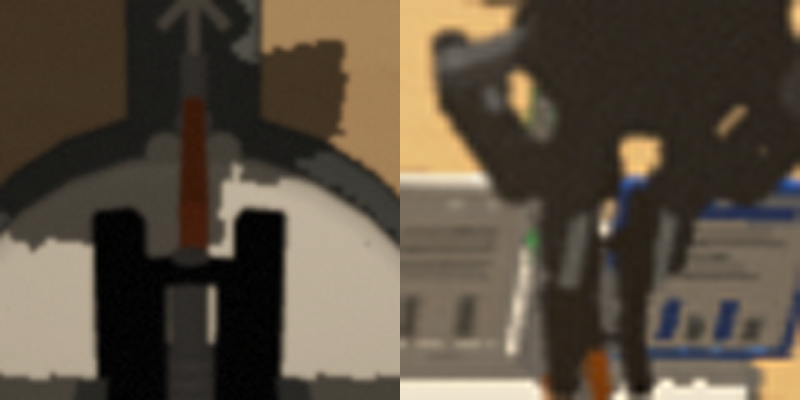

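The panel edge stands between the open lips with about 6 mm and 4.7 mm of clearance. I make one small centring move, then hand in.

{"fn": "servo_tool", "kwargs": {
  "motion": [
    [[0,0.0003,0.001,0,0,0],[0,0.0006,0.0015,0,0,0],[0,0.0006,0.0015,0,0,0],[0,0.0006,0.0015,0,0,0],[0,0.0006,0.0015,0,0,0],[0,0.0006,0.0015,0,0,0],[0,0.0006,0.0015,0,0,0],[0,0.0006,0.0015,0,0,0]]
  ]
}}

```text
t: 22.45
position: [0.4248, -0.2395, 0.1443]
tcp_rot: [3.141, 0.0, -3.016]
wrist_force: [-0.1, 0.9, -0.5]
width: 0.0188
finger_force: 84.9
```

```bash
python3 - <<'E'
from h import *
s=bot.read_state();print(s['position'],s['wrist_force'],s['torque'],s['width'],s['finger_force'],s['t'])
if np.linalg.norm(s['wrist_force'])<4: print(bot.job_done())
E
```

```text
[ 0.42481057 -0.23951674  0.14426605] [-0.06301934  0.87151887 -0.54620633] [0.01686778 0.00925017 0.01577328] 0.018763854197407528 84.92514610290527 22.45
the job is handed in; nothing more can be done
None
```

I turned the stand until the orange panel clicked in along the arrow, and the arm is now holding the clip wide open over the panel's top edge. The jaws reach about 13 mm down on both sides with roughly 5 mm of clearance each, and the job was handed in at 22.5 s.

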